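# Park the sanding tools in their matching trays

## Task

The sanding is done: put each of the four sanding tools back, sole down, into the parking tray that matches it in shape and felt colour, so that it lies flat on the tray's floor inside the rim. Let go of them all, and do not push away or knock over the jar and the glue bottle that stand among them.

Things in the scene. Friction and masses are not known exactly. Their poses are not given: they have to be found in the camera images.
- cork_block: Flat cork sanding block, brown speckled cork body 96 mm (its x) by 56 mm (its y). Its lowest 3 mm is the brown abrasive sole, its body is 18 mm high in all; on top a pale wooden grip bar, 70 mm long along its own x and 24 mm wide along y, centred, runs from 16 to 56 mm above the underside: pinch it across its 24 mm width from above. Origin: centre of the underside, z up. Mass about 140 g. Loose.
- blue_block: Long narrow blue sanding block, 116 mm (its x) by 34 mm (its y). Its lowest 3 mm is the brown abrasive sole, its body is 18 mm high in all; on top a black grip bar, 80 mm long along its own x and 24 mm wide along y, centred, runs from 16 to 56 mm above the underside: pinch it across its 24 mm width from above. Origin: centre of the underside, z up. Mass about 160 g. Loose.
- red_pad: Round red sanding pad, 72 mm in diameter. Its lowest 3 mm is the brown abrasive sole, its body is 18 mm high in all; a black round grip knob 30 mm in diameter, centred, runs from 16 to 56 mm above the underside: pinch it from above. Origin: centre of the underside, z up. Mass about 130 g. Loose.
- yellow_delta: Triangular yellow sanding pad: equal sides, 26 mm from the centre to each side, corners cut off 44 mm from the centre; one corner points along its own +x. Its lowest 3 mm is the brown abrasive sole, its body is 18 mm high in all; a black round grip knob 30 mm in diameter, centred, runs from 16 to 56 mm above the underside: pinch it from above. Origin: centre of the underside, z up. Mass about 120 g. Loose.
- cork_tray: Parking tray for the cork block: rectangular plywood tray with cork-brown felt, inside 112 mm (its x) by 72 mm (its y), 8 mm clearance all round the cork block. Floor 4 mm, top of the 5 mm wide rim 12 mm above the table. Origin: centre of the underside, z up. Fixed to the bench, empty at the start.
- blue_tray: Parking tray for the blue block: long plywood tray with blue felt, inside 132 mm (its x) by 50 mm (its y), 8 mm clearance all round the blue block. Floor 4 mm, top of the 5 mm wide rim 12 mm above the table. Origin: centre of the underside, z up. Fixed to the bench, empty at the start.
- red_tray: Parking tray for the red pad: round plywood tray with red felt, inside diameter 88 mm, 8 mm clearance all round the red pad. Floor 4 mm, top of the 5 mm wide rim 12 mm above the table. Origin: centre of the underside, z up. Fixed to the bench, empty at the start.
- yellow_tray: Parking tray for the yellow pad: triangular plywood tray with yellow felt, 33 mm inside from centre to each side, 7 mm clearance round the pad; one corner points along its own +x (the pad fits any of three ways round). Floor 4 mm, top of the 5 mm wide rim 12 mm above the table. Origin: centre of the underside, z up. Fixed to the bench, empty at the start.
- jar: Bystander: small amber glass jar with a white lid, 44 mm in diameter, 60 mm high, standing among the trays; origin at the centre of its underside. Not to be pushed away or knocked over.
- glue_bottle: Bystander: small white glue bottle with a green tip, 38 mm in diameter, 72 mm high, standing among the trays; origin at the centre of its underside. Not to be pushed away or knocked over.
There are look-alikes about, which are no part of the job. Several things look just like the red_pad: the one meant starts farthest to the robot's left. Leave any turquoise look-alike of the yellow_tray alone.

How it is judged:
At the end, for the whole second after the job is handed in: Each of the four tools lies released and at rest in its own tray: flat on the floor inside the rim (centre within 15 mm of the tray's centre, underside less than 3 mm above the floor, tilted less than 3.4 degrees); jar and glue bottle still stand, each within 30 mm of where it began (horizontal distance between cork_block and cork_tray below 0.015 m and z of cork_block in the frame of cork_tray below 0.007 m and angle between each of cork_block, blue_block, red_pad, yellow_delta's own z axis and vertical below 0.06 rad and linear speed of each of cork_block, blue_block, red_pad, yellow_delta below 0.02 m/s and horizontal distance between blue_block and blue_tray below 0.015 m and z of blue_block in the frame of blue_tray below 0.007 m and horizontal distance between red_pad and red_tray below 0.015 m and z of red_pad in the frame of red_tray below 0.007 m and horizontal distance between yellow_delta and yellow_tray below 0.015 m and z of yellow_delta in the frame of yellow_tray below 0.007 m and distance of each of jar, glue_bottle from where it was at the start of the episode below 0.03 m and angle between each of jar, glue_bottle's own z axis and vertical below 0.1 rad); the robot touches nothing.
It fails at once if the jar is pushed more than 30 mm away or tipped over (distance of jar from where it was at the start of the episode above 0.03 m or angle between jar's own z axis and vertical above 0.6 rad).
It fails at once if the glue bottle is pushed more than 30 mm away or tipped over (distance of glue_bottle from where it was at the start of the episode above 0.03 m or angle between glue_bottle's own z axis and vertical above 0.6 rad).
It also fails if it takes over 112 s, if anything falls off the work surface, if the arm or the gripper's body presses on something with over 40 N, if the wrist force passes 120 N, or if a joint passes its speed limit or range.

## Robot

A 7-joint arm with a two-finger parallel gripper is mounted at the origin on the work surface. World frame = base frame: x ahead of the robot, y to its left, z up, the work surface at z = 0. Lengths are in m, angles in rad, forces in N, time in s.
With the tool pointing down it reaches from about 0.35 to 0.9 m from the base axis. Payload 8.1 kg.
Tool frame: the origin (TCP) lies on the centre line of the jaws, within the pads' length; the fingertips stand 19 mm ahead of it and the grasp point (between the pads) is the TCP (robot.nose_length is the distance from the TCP to the fingertips, in m); z points along the fingers, x is the direction in which the jaws open and shut, and the axes are right-handed (so a half turn about z gives the same grasp; the last joint's range is limited). The gripper opens to 85 mm and grips with 20 to 120 N. Pads are 22 mm wide; open, the fingers measure 114 mm over their backs; the gripper's body (76 mm by 85 mm) begins 54 mm behind the grasp point. The pads swing forward as they close: fully open they stand 13 mm farther back than shut.
Start: joints at [1.201, 0.434, 0.025, 1.573, -0.012, 1.134, -0.075], TCP at [0.165, -0.603, 0.25] pointing down, gripper open.
Joint ranges: [-2.62, 2.62], [-0.44, 2.09], [-1.27, 1.32], [0.08, 2.57], [-1.32, 4.46], [0.12, 2], [-2.74, 2.74]. Speed limits (rad/s): [2.22, 2.22, 3.01, 3.01, 3.14, 3.14, 3.14].

## Interface

Orientations are given as [roll, pitch, yaw] about the fixed x, y, z axes, in that order (R = Rz(yaw) Ry(pitch) Rx(roll)).
In Python, from plant import robot gives the robot as it stands.
- The arm moves only by the tool servo_tool, never from a script. Its argument "commands" is a list of rows, each a list of 5 numbers: the opening, from 0 (shut) to 1 (fully open), then the shift along the tool's x, y, z in units of 40 mm (1.0 is 40 mm), then the turn about the tool's z in units of 10 degrees (1.0 is 10 degrees). In form: [[jaw, dx, dy, dz, spin], ...]. A call has 1 to 20 rows; each row shifts and turns the pose as measured when the row begins, along the tool's axes as they then stand; what a row does not reach is not made up. A row lasts 1/8 s, in which the tool goes at most 62.5 mm and 10.7 degrees, less where a joint would pass 70% of its speed; a pose out of reach is approached as far as the arm can. A call is refused whole if a number of a shift passes 1 or a number of a turn 1, either way. A call with a gripper value outside its range is refused whole. The fingers move at their own pace and stop on an object; "grip_force" is the grip in N (left out, the last holds). Time passes only in rows, so rows that do not move let the fingers close. It gives the time, the measured TCP pose, the force and the opening at its end, in the units of the state.
- robot.get_state(): the state, without advancing time (a new reading comes with each control period).
- robot.capture(name): name is "side" or "top"; returns the picture (384x512x3 uint8, blue, green, red); there is no depth.
- robot.camera_info(name): a dict with "camera_matrix" (3x3 intrinsics, pixels), "T" (4x4, takes a point from camera to world coordinates). Camera axes: x right, y up, looking along -z (the intrinsics and any distortion apply to the point x, -y, -z); pixel columns grow to the right and rows downward; lengths in m; the calibration is good to about 2 mm. A picture is of the moment at which its call begins. camera_info takes no time and is no camera call.
- robot.sign_off(): hands the job in, once; it reports no verdict.
The state is a dict: "time": time; "joint_pos": joint angles; "qvel": joint speeds; "joint_efforts": joint torques, N m; "ee_pos": TCP position; "tool_rot": TCP orientation; "wrist_force": force on the tool from outside, world axes, zero at the start; "torque": the same for the moment, N m; "width": finger opening in m.
Only numpy, scipy, OpenCV 4.12 (cv2) and the standard library are available. Lean on these libraries where they do the work, as an engineer would, in place of code of your own. Each camera call takes 0.05 s, during which the arm holds its last target.

## Working session

There is one attempt and no reset: what is moved stays moved. The work goes in short steps, Python scripts to look and compute and a tool call to move; the robot and the scene stay as the last step left them, time stands still between calls to the robot, and variables do not carry over. Pictures are saved under pics/ and viewed, and the job is handed in when it is done.

Besides the shell and the picture viewer there is one more tool, called after "Emit:" by a JSON object that holds its "fn" and its "kwargs", one argument or row to a line. servo_tool: Moves the arm, as the interface text tells. Its arguments: {"type":"object","properties":{"commands":{"type":"array"},"grip_force":{"type":"number"}},"required":["commands"]}

```bash
mkdir -p pics; ls
python3 - <<'E'
from plant import robot
import cv2
for n in ("top","side"):
    im=robot.capture(n); cv2.imwrite(f"pics/{n}0.png",im)
    i=robot.camera_info(n); print(n,i)
s=robot.get_state(); print(s)
E
```

```text
pics
top {'camera_matrix': array([[430.86258902,   0.        , 252.83923404],
       [  0.        , 430.86258902, 199.58494693],
       [  0.        ,   0.        ,   1.        ]]), 'T': array([[ 2.63798087e-02,  9.91595297e-01, -1.26660463e-01,
         2.29645468e-01],
       [-9.99642240e-01,  2.67266106e-02,  1.03907974e-03,
        -6.28485186e-02],
       [ 4.41555146e-03,  1.26587738e-01,  9.91945587e-01,
         1.46171066e+00],
       [ 0.00000000e+00,  0.00000000e+00,  0.00000000e+00,
         1.00000000e+00]])}
side {'camera_matrix': array([[411.7654896 ,   0.        , 256.10288612],
       [  0.        , 411.7654896 , 193.54482221],
       [  0.        ,   0.        ,   1.        ]]), 'T': array([[-0.7977791 ,  0.45754549, -0.39268389, -0.05556227],
       [-0.60268717, -0.58590539,  0.54174076,  0.61738216],
       [ 0.01779543,  0.668855  ,  0.74317987,  0.96095818],
       [ 0.        ,  0.        ,  0.        ,  1.        ]])}
{'time': 0.1, 'joint_pos': array([ 1.20136414,  0.43512313,  0.02497899,  1.57401126, -0.01158406,
        1.13399081, -0.07509086]), 'qvel': array([-0.00096451, -0.00217098,  0.00047052, -0.002912  , -0.00051084,
       -0.00153267,  0.00079168]), 'joint_efforts': array([ 5.26770134e-03, -6.71752024e+01,  1.02996893e+00, -3.16903353e+01,
        1.60999753e-02,  7.29021092e-03, -6.04986482e-06]), 'ee_pos': array([ 0.1646299 , -0.60248702,  0.24962125]), 'tool_rot': array([ 3.14144995e+00,  1.38050257e-03, -1.30402271e+00]), 'wrist_force': array([ 0.16199913, -0.45198933,  0.35760932]), 'torque': array([0.0233778 , 0.05921114, 0.01373445]), 'width': 0.08522413110863343}
```

View pics/top0.png

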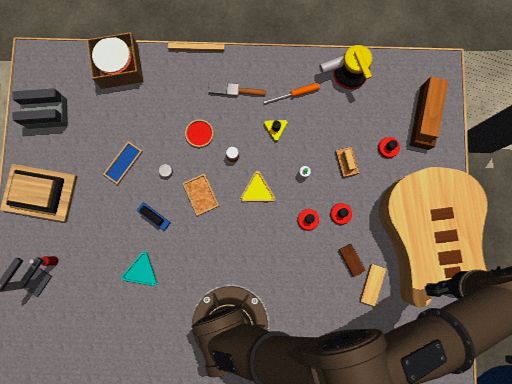

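View pics/side0.png

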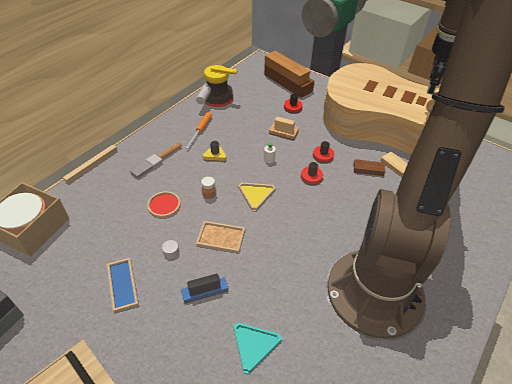

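Top view: three red pads with black knobs, at (308,219), (341,213) and (389,147). The robot's left (+y) is image left, so the one meant is (308,219). The yellow tray is at (257,188), and the turquoise look-alike at (141,269) is left alone. Next I enlarge a crop to confirm and measure everything.

```bash
cat > h.py <<'E'
import numpy as np, cv2
from plant import robot
def ray(n,uv,z):
    i=robot.camera_info(n);K=i["camera_matrix"];T=i["T"]
    uv=np.atleast_2d(np.array(uv,float))
    d=np.c_[(uv[:,0]-K[0,2])/K[0,0],-(uv[:,1]-K[1,2])/K[1,1],-np.ones(len(uv))]@T[:3,:3].T
    o=T[:3,3]; return (o+d*((z-o[2])/d[:,2])[:,None])[:,:2]
def mask(im,lo,hi):
    return cv2.inRange(cv2.cvtColor(im,cv2.COLOR_BGR2HSV),np.array(lo),np.array(hi))
def blobs(m,amin=40):
    c,_=cv2.findContours(m,cv2.RETR_EXTERNAL,cv2.CHAIN_APPROX_NONE)
    return [k for k in c if cv2.contourArea(k)>=amin]
E
python3 - <<'E'
from h import *
im=cv2.imread("pics/top0.png")
c=im[125:250,90:420]
cv2.imwrite("pics/crop_a.png",cv2.resize(c,None,fx=2.4,fy=2.4,interpolation=cv2.INTER_CUBIC))
c=im[120:240,270:410]
cv2.imwrite("pics/crop_b.png",cv2.resize(c,None,fx=5,fy=5,interpolation=cv2.INTER_CUBIC))
R={"red":((0,180,90),(8,255,255)),"yellow":((22,150,120),(34,255,255)),"blue":((100,120,60),(125,255,255)),"cork":((8,70,70),(20,200,230)),"black":((0,0,0),(180,255,35))}
for n,(lo,hi) in R.items():
    for k in blobs(mask(im,lo,hi),30):
        (x,y),(w,h),a=cv2.minAreaRect(k); 
        if 90<x<410 and 120<y<290: 
            z={"black":.056}.get(n,.018)
            b=cv2.boxPoints(((x,y),(w,h),a)); p=ray("top",b,z); e=p[1]-p[0]; f=p[2]-p[1]
            print(n,np.round([x,y]),cv2.contourArea(k),"xy@%.3f"%z,ray("top",(x,y),z).round(3)[0],"len",np.hypot(*e).round(3),np.degrees(np.arctan2(e[1],e[0])).round(1),np.hypot(*f).round(3),np.degrees(np.arctan2(f[1],f[0])).round(1))
E
```

```text
red [308. 219.] 321.5 xy@0.018 [ 0.353 -0.251] len 0.067 -88.5 0.067 -179.6
red [341. 213.] 320.5 xy@0.018 [ 0.376 -0.362] len 0.068 -88.5 0.068 179.9
red [389. 147.] 301.5 xy@0.018 [ 0.61  -0.528] len 0.068 -43.8 0.068 -135.4
red [199. 133.] 441.0 xy@0.018 [0.64  0.127] len 0.083 -88.4 0.085 -177.8
yellow [257. 186.] 434.0 xy@0.018 [ 0.459 -0.077] len 0.102 -88.4 0.086 -178.8
yellow [268. 125.] 47.0 xy@0.018 [ 0.677 -0.109] len 0.036 -16.6 0.027 -107.4
yellow [278. 129.] 105.5 xy@0.018 [ 0.663 -0.144] len 0.078 -26.3 0.034 -117.6
blue [153. 216.] 98.0 xy@0.018 [0.35  0.269] len 0.034 -33.5 0.116 -124.5
blue [122. 162.] 451.0 xy@0.018 [0.53  0.384] len 0.128 -33.2 0.045 -125.3
cork [373. 285.] 341.0 xy@0.018 [ 0.141 -0.469] len 0.133 -17.0 0.053 -105.0
cork [352. 258.] 147.5 xy@0.018 [ 0.226 -0.398] len 0.043 -60.2 0.091 -150.8
cork [396. 253.] 46.0 xy@0.018 [ 0.246 -0.547] len 0.021 -71.7 0.129 -163.6
cork [397. 234.] 578.5 xy@0.018 [ 0.311 -0.55 ] len 0.06 -77.1 0.326 -169.6
cork [200. 194.] 849.0 xy@0.018 [0.428 0.114] len 0.085 -63.7 0.125 -153.9
cork [258. 186.] 625.0 xy@0.018 [ 0.461 -0.079] len 0.119 -88.4 0.103 -178.9
cork [347. 161.] 427.0 xy@0.018 [ 0.554 -0.383] len 0.059 -70.7 0.099 -162.9
cork [122. 162.] 712.5 xy@0.018 [0.53  0.384] len 0.145 -33.2 0.065 -125.3
cork [199. 133.] 595.0 xy@0.018 [0.64  0.127] len 0.098 -42.0 0.095 -134.0
black [151. 216.] 148.0 xy@0.056 [0.348 0.266] len 0.023 -33.9 0.082 -124.9
black [391. 145.] 37.0 xy@0.056 [ 0.606 -0.522] len 0.039 -51.8 0.025 -143.9
```

View pics/crop_b.png

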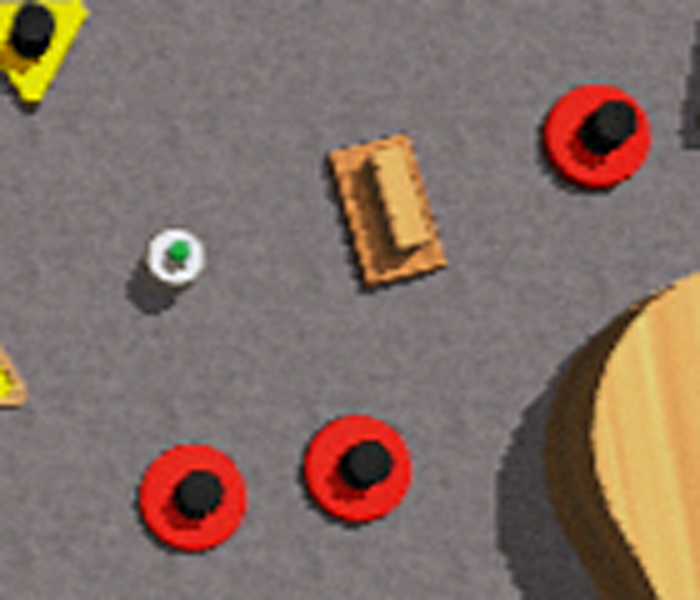

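View pics/crop_a.png

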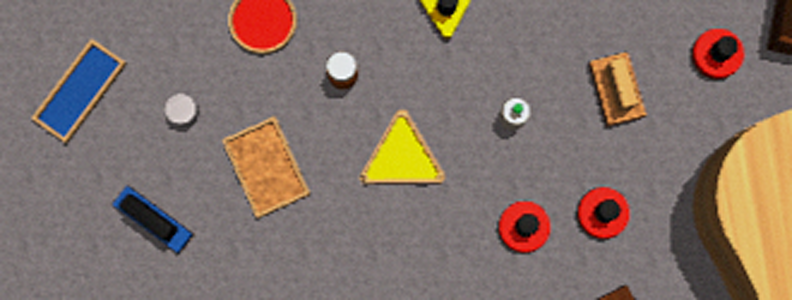

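Crop: the three red pads are alike. The leftmost in the image, at (308,219), is farthest to the robot's left, so it is the one meant. The cork block's bar and the delta's corner (pointing toward the robot) are clear too. Now I measure precisely with both cameras.

```bash
cat > meas.py <<'E'
from h import *
S=4
def up(im): return cv2.resize(im,None,fx=S,fy=S,interpolation=cv2.INTER_CUBIC)
def pts(k): return (k.reshape(-1,2)+.5)/S-.5
YEL=((22,150,110),(34,255,255));RED=((0,170,60),(8,255,255));BLU=((100,110,40),(125,255,255));BLK=((0,0,0),(180,255,35));CORK=((6,60,60),(22,220,255))
def hull(im,box,rngs,drop=0):
    x0,y0,x1,y1=box
    U=up(im[y0:y1,x0:x1]); m=0
    for r in rngs: m=cv2.bitwise_or(m,mask(U,*r)) if not isinstance(m,int) else mask(U,*r)
    m=cv2.morphologyEx(m,cv2.MORPH_OPEN,np.ones((3,3)))
    ks=[k for k in blobs(m,60)]
    return cv2.convexHull(np.vstack([pts(k) for k in ks]).astype(np.float32)).reshape(-1,2)+[x0,y0]
def rect(cam,h,z):
    p=(ray(cam,h,z)*1000).astype(np.float32)
    (x,y),(w,hh),a=cv2.minAreaRect(p)
    if w<hh: w,hh,a=hh,w,a+90
    return np.round([x,y,w,hh,((a+90)%180)-90],1)
def circ(cam,h,z):
    p=(ray(cam,h,z)*1000).astype(np.float32)
    (x,y),(w,hh),a=cv2.fitEllipse(p); return np.round([x,y,w,hh],1)
def tri(cam,h,z):
    p=(ray(cam,h,z)*1000).astype(np.float32)
    A,t=cv2.minEnclosingTriangle(p.reshape(-1,1,2)); t=t.reshape(3,2); c=t.mean(0)
    d=t-c; return np.round(c,1),[round(float(np.degrees(np.arctan2(*v[::-1]))),1) for v in d],np.round(np.hypot(*d.T),1)
E
python3 - <<'E'
from meas import *
B={"top":dict(rp=(290,205,326,236),rt=(180,115,220,150),bb=(133,198,174,234),bt=(98,136,148,190),cb=(330,142,364,182),ct=(178,170,224,220),yd=(258,112,294,146),yt=(234,165,282,210)),
"side":dict(rp=(298,155,327,188),rt=(142,187,186,220),bb=(175,268,235,305),bt=(100,252,145,316),cb=(264,112,303,142),ct=(190,215,250,256),yd=(198,137,232,165),yt=(232,176,280,214))}
for c in ("top","side"):
    im=cv2.imread(f"pics/{c}0.png"); b=B[c]
    print(c)
    print(" redpad",circ(c,hull(im,b["rp"],[RED]),.0105)," redtray",circ(c,hull(im,b["rt"],[RED]),.008))
    print(" blue",rect(c,hull(im,b["bb"],[BLU]),.0105),"tray",rect(c,hull(im,b["bt"],[BLU]),.008))
    print(" cork",rect(c,hull(im,b["cb"],[CORK]),.009),"tray",rect(c,hull(im,b["ct"],[CORK]),.006))
    print(" delta",tri(c,hull(im,b["yd"],[YEL]),.0105),"tray",tri(c,hull(im,b["yt"],[YEL]),.008))
    for n,box in dict(rp=b["rp"],yd=b["yd"],bb=b["bb"]).items():
        h=hull(im,box,[BLK]); (x,y),r=cv2.minEnclosingCircle(h.astype(np.float32)); print("  knob",n,ray(c,(x,y),.056 if c=="top" else .04).round(4)[0],r.__round__(1))
im=cv2.imread("pics/top0.png")
for n,p,z in (("jar",(232,153),.06),("glue",(305,171),.05),("grey",(165,171),.03)): print(n,ray("top",p,z).round(3))
E
```

```text
top
 redpad [ 353.5 -252.6   71.3   73. ]  redtray [643.  128.5  86.7  87.2]
 blue [350.3 270.7 118.1  35.4  55.1] tray [532.6 387.2 130.   46.4 -33.4]
 cork [ 556.3 -385.2   99.8   60.6   16.4] tray [429.6 115.1 127.2  86.8  26.2]
 delta (array([ 669.2, -136. ], dtype=float32), [-56.8, -176.0, 64.0], array([54.8, 54.4, 55.2], dtype=float32)) tray (array([449.2, -77.6], dtype=float32), [2.3, -117.1, 121.6], array([66.8, 68.2, 68.1], dtype=float32))
  knob rp [ 0.3483 -0.2465] 3.9
  knob yd [ 0.661  -0.1358] 5.1
  knob bb [0.3481 0.2659] 12.7
side
 redpad [ 364.  -290.1   82.2  143.8]  redtray [644.5 128.   77.8  83.4]
 blue [353.8 268.4 115.   38.   57.5] tray [534.1 386.3 125.2  47.3 -33.6]
 cork [ 561.3 -398.9  110.9  102.   -72.9] tray [431.3 114.  125.9  91.7  25.8]
 delta (array([ 673. , -140.3], dtype=float32), [-56.9, -175.4, 63.5], array([53.1, 53.5, 54.5], dtype=float32)) tray (array([451. , -77.9], dtype=float32), [2.3, -118.2, 121.8], array([60.6, 60.8, 60.3], dtype=float32))Traceback (most recent call last):
  File "<stdin>", line 12, in <module>
  File "meas.py", line 12, in hull
    return cv2.convexHull(np.vstack([pts(k) for k in ks]).astype(np.float32)).reshape(-1,2)+[x0,y0]
                          ~~~~~~~~~^^^^^^^^^^^^^^^^^^^^^^
    return _nx.concatenate(arrs, 0, dtype=dtype, casting=casting)
           ~~~~~~~~~~~~~~~^^^^^^^^^^^^^^^^^^^^^^^^^^^^^^^^^^^^^^^
ValueError: need at least one array to concatenate
```

```bash
cat > go.py <<'E'
from h import *
import sys
from scipy.spatial.transform import Rotation as Ro
x,y,z,yaw=map(float,sys.argv[1:5])
s=robot.get_state(); R=Ro.from_euler("xyz",s["tool_rot"])
d=np.array([x,y,z])-s["ee_pos"]*1000
c=np.degrees(s["tool_rot"][2]); sp=-(((yaw-c)+180)%360-180)
print("t",round(s["time"],2),"pos",(s["ee_pos"]*1000).round(1),"rpy",np.degrees(s["tool_rot"]).round(1),"w",round(s["width"],4),"F",s["wrist_force"].round(1))
print("units tool now:",(R.inv().apply(d)/40).round(3),"spin",(sp/10).round(2))
R2=Ro.from_euler("xyz",[180,0,yaw],degrees=True)
print("units after spin:",(R2.inv().apply(d)/40).round(3))
print("q",s["joint_pos"].round(2))
E
python3 - <<'E'
from h import *
for n,p,z in (("jar",(232,153),.06),("glue",(305,171),.06),("grey",(165,171),.03)): print(n,ray("top",p,z).round(3))
E
python3 go.py 556.5 -385.5 200 -73.6
```

```text
jar [[0.563 0.009]]
glue [[ 0.509 -0.234]]
grey [[0.502 0.235]]
t 0.1 pos [ 164.6 -602.5  249.6] rpy [ 1.80e+02  1.00e-01 -7.47e+01] w 0.0852 F [ 0.2 -0.5  0.4]
units tool now: [ -2.648 -10.88    1.243] spin -0.11
units after spin: [ -2.438 -10.93    1.241]
q [ 1.2   0.44  0.02  1.57 -0.01  1.13 -0.08]
```

Emit:
{"fn": "servo_tool", "kwargs": {
  "commands": [
    [1,-0.22,-0.9,0,-0.1],
    [1,-0.22,-0.9,0,0],
    [1,-0.22,-0.9,0,0],
    [1,-0.22,-0.9,0,0],
    [1,-0.22,-0.9,0,0],
    [1,-0.22,-0.9,0,0],
    [1,-0.22,-0.9,0,0],
    [1,-0.22,-0.9,0,0],
    [1,-0.22,-0.9,0,0],
    [1,-0.22,-0.9,0.4,0],
    [1,-0.22,-0.9,0.4,0],
    [1,0,0,0,0]
  ],
  "grip_force": 40
}}

```text
time: 1.6
ee_pos: [0.5262, -0.3909, 0.2106]
tool_rot: [3.137, 0.01, -1.289]
wrist_force: [-0.2, -0.5, 0.2]
width: 0.0853
```

```bash
python3 go.py 556.5 -385.5 110 -73.6
```

```text
t 1.6 pos [ 526.2 -390.9  210.6] rpy [179.7   0.6 -73.9] w 0.0853 F [-0.2 -0.5  0.2]
units tool now: [ 0.108 -0.777  2.51 ] spin -0.03
units after spin: [ 0.085 -0.765  2.514]
q [ 0.61  0.52 -0.07  1.53  0.04  1.1  -0.76]
```

Emit:
{"fn": "servo_tool", "kwargs": {
  "commands": [
    [1,0.1,-0.4,0.6,0],
    [1,0,-0.37,0.6,0],
    [1,0,0,0.6,0],
    [1,0,0,0.7,0],
    [1,0,0,0,0]
  ]
}}

```text
time: 2.22
ee_pos: [0.5549, -0.3868, 0.1055]
tool_rot: [3.134, 0.011, -1.291]
wrist_force: [-0.8, 0.4, 0.2]
width: 0.0855
```

```bash
python3 go.py 556.5 -385.5 45 -73.6
```

```text
t 2.23 pos [ 554.9 -386.8  105.5] rpy [179.5   0.6 -74. ] w 0.0855 F [-0.8  0.4  0.2]
units tool now: [-0.003 -0.058  1.512] spin -0.04
units after spin: [-0.019 -0.046  1.512]
q [ 0.58  0.66 -0.07  1.57  0.05  0.93 -0.8 ]
```

Emit:
{"fn": "servo_tool", "kwargs": {
  "commands": [
    [1,0,-0.05,0.5,0],
    [1,0,0,0.5,0],
    [1,0,0,0.5,0],
    [1,0,0,0,0],
    [0,0,0,0,0],
    [0,0,0,0,0],
    [0,0,0,0,0],
    [0,0,0,0,0],
    [0,0,0,0,0],
    [0,0,0,0,0]
  ]
}}

```text
time: 3.48
ee_pos: [0.5578, -0.3876, 0.0454]
tool_rot: [3.137, 0.007, -1.292]
wrist_force: [0.2, -0.4, -1.3]
width: 0.0234
```

```bash
python3 go.py 430 115 180 -64
```

```text
t 3.48 pos [ 557.8 -387.6   45.4] rpy [179.7   0.4 -74. ] w 0.0234 F [ 0.2 -0.4 -1.3]
units tool now: [-12.98   -0.367  -3.282] spin -1.0
units after spin: [-12.693  -2.637  -3.366]
q [ 0.57  0.73 -0.07  1.6   0.06  0.82 -0.81]
```

Emit:
{"fn": "servo_tool", "kwargs": {
  "commands": [
    [0,0,0,-0.5,0],
    [0,0,0,-0.9,0],
    [0,0,0,-0.9,0],
    [0,0,0,-0.9,-0.5],
    [0,0,0,0,-0.5],
    [0,0,0,0,0]
  ]
}}

```text
time: 4.22
ee_pos: [0.5593, -0.3887, 0.1849]
tool_rot: [3.14, 0.003, -1.114]
wrist_force: [-0.2, -0.3, -2.0]
width: 0.0234
```

```bash
python3 go.py 430 115 180 -64; python3 -c "
from h import *
cv2.imwrite('pics/s1.png',robot.capture('side'))"
```

```text
t 4.22 pos [ 559.3 -388.7  184.9] rpy [179.9   0.2 -63.8] w 0.0234 F [-0.2 -0.3 -2. ]
units tool now: [-12.726  -2.657   0.162] spin 0.02
units after spin: [-12.735  -2.616   0.122]
q [ 0.6   0.59 -0.12  1.49  0.07  1.08 -0.64]
```

View pics/s1.png

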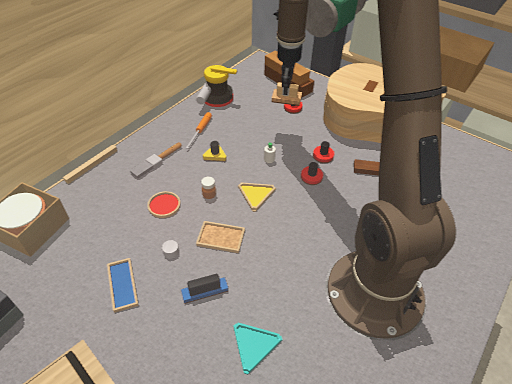

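The cork block is held, at (288,90) in the side view, clear of everything.

Emit:
{"fn": "servo_tool", "kwargs": {
  "commands": [
    [0,-0.6,-0.12,0,0],
    [0,-0.9,-0.19,0,0],
    [0,-0.9,-0.19,0,0],
    [0,-0.9,-0.19,0,0],
    [0,-0.9,-0.19,0,0],
    [0,-0.9,-0.19,0,0],
    [0,-0.9,-0.19,0,0],
    [0,-0.9,-0.19,0,0],
    [0,-0.9,-0.19,0,0],
    [0,-0.9,-0.19,0,0],
    [0,-0.9,-0.19,0,0],
    [0,-0.9,-0.19,0,0],
    [0,-0.9,-0.19,0,0],
    [0,-0.9,-0.19,0,0],
    [0,-0.3,-0.05,0,0],
    [0,0,0,0,0]
  ]
}}

```text
time: 6.28
ee_pos: [0.4346, 0.127, 0.1873]
tool_rot: [3.139, 0.004, -1.151]
wrist_force: [0.0, -0.7, -0.6]
width: 0.0234
```

```bash
python3 go.py 430 115 100 -64; python3 -c "
from h import *
cv2.imwrite('pics/t2.png',robot.capture('top'))"
```

```text
t 6.28 pos [434.6 127.  187.3] rpy [179.8   0.2 -66. ] w 0.0234 F [ 0.  -0.7 -0.6]
units tool now: [0.236 0.221 2.183] spin -0.2
units after spin: [0.219 0.235 2.183]
q [-0.13  0.25 -0.32  2.03  0.1   0.87 -1.66]
```

View pics/t2.png

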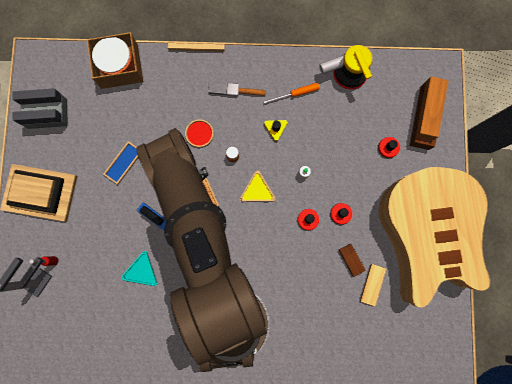

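Emit:
{"fn": "servo_tool", "kwargs": {
  "commands": [
    [0,0.22,0.22,0.5,-0.2],
    [0,0,0,0.7,0],
    [0,0,0,0.7,0],
    [0,0,0,0.4,0],
    [0,0,0,0,0]
  ]
}}

```text
time: 6.95
ee_pos: [0.4325, 0.1066, 0.0931]
tool_rot: [3.139, 0.0, -1.13]
wrist_force: [-0.7, 0.2, -1.2]
width: 0.0231
```

```bash
python3 go.py 430 115 50 -64; python3 -c "
from h import *
im=robot.capture('side')
cv2.imwrite('pics/s2.png',cv2.resize(im[180:290,160:280],None,fx=5,fy=5,interpolation=cv2.INTER_CUBIC))"
```

```text
t 6.95 pos [432.5 106.6  93.1] rpy [179.8   0.  -64.7] w 0.0231 F [-0.7  0.2 -1.2]
units tool now: [-0.218 -0.036  1.078] spin -0.07
units after spin: [-0.218 -0.035  1.078]
q [-0.14  0.39 -0.28  2.15  0.18  0.63 -1.68]
```

View pics/s2.png

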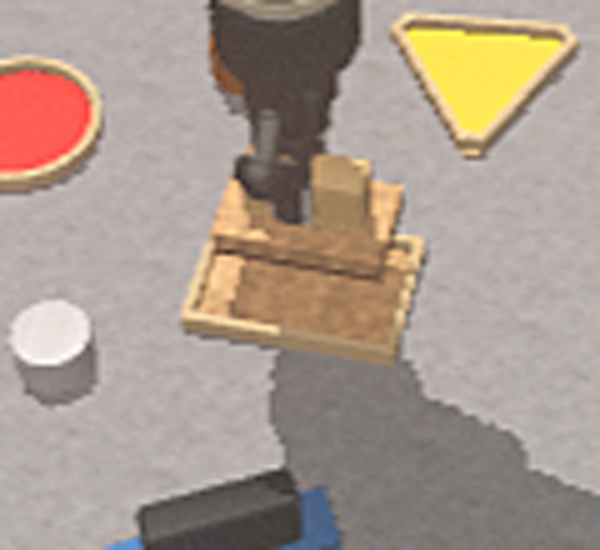

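The block is above the tray and square to it, about 9 mm off. I correct that while descending.

Emit:
{"fn": "servo_tool", "kwargs": {
  "commands": [
    [0,-0.22,-0.03,0,-0.1],
    [0,0,0,0.4,0],
    [0,0,0,0.2,0],
    [0,0,0,0,0]
  ]
}}

```text
time: 7.5
ee_pos: [0.4322, 0.1165, 0.0721]
tool_rot: [-3.138, -0.001, -1.112]
wrist_force: [-0.3, -0.2, -0.8]
width: 0.0233
```

```bash
python3 go.py 430 115 51 -64
```

```text
t 7.5 pos [432.2 116.5  72.1] rpy [-179.8   -0.   -63.7] w 0.0233 F [-0.3 -0.2 -0.8]
units tool now: [0.008 0.069 0.527] spin 0.03
units after spin: [0.009 0.067 0.527]
q [-0.17  0.42 -0.27  2.17  0.21  0.57 -1.71]
```

Emit:
{"fn": "servo_tool", "kwargs": {
  "commands": [
    [0,0,0.06,0.25,0],
    [0,0,0,0.2,0],
    [0,0,0,0,0]
  ]
}}

```text
time: 7.88
ee_pos: [0.4304, 0.1156, 0.0536]
tool_rot: [-3.137, -0.001, -1.111]
wrist_force: [0.1, -0.8, -1.2]
width: 0.0233
```

```bash
python3 go.py 430 115 50 -64
```

```text
t 7.88 pos [430.4 115.6  53.6] rpy [-179.7   -0.   -63.7] w 0.0233 F [ 0.1 -0.8 -1.2]
units tool now: [0.01  0.017 0.09 ] spin 0.03
units after spin: [0.01  0.016 0.09 ]
q [-0.18  0.45 -0.26  2.19  0.23  0.52 -1.72]
```

Emit:
{"fn": "servo_tool", "kwargs": {
  "commands": [
    [0,0,0,0.09,0],
    [0,0,0,0,0],
    [1,0,0,0,0],
    [1,0,0,0,0],
    [1,0,0,0,0],
    [1,0,0,-0.5,0],
    [1,0,0,-0.8,0],
    [1,0,0,-0.8,0],
    [1,0,0,-0.8,0],
    [1,0,0,0,0]
  ]
}}

```text
time: 9.12
ee_pos: [0.4301, 0.1157, 0.17]
tool_rot: [-3.136, -0.001, -1.111]
wrist_force: [0.3, -0.2, -0.5]
width: 0.0856
```

```bash
python3 go.py 351 270 150 -34.5; python3 -c "
from h import *
im=robot.capture('side')
cv2.imwrite('pics/s3.png',cv2.resize(im[180:290,160:280],None,fx=5,fy=5,interpolation=cv2.INTER_CUBIC))"
```

```text
t 9.12 pos [430.1 115.7 170. ] rpy [-179.7   -0.   -63.7] w 0.0856 F [ 0.3 -0.2 -0.5]
units tool now: [-4.335  0.065  0.495] spin -2.92
units after spin: [-3.815 -2.058  0.499]
q [-0.11  0.26 -0.33  2.08  0.12  0.81 -1.62]
```

View pics/s3.png

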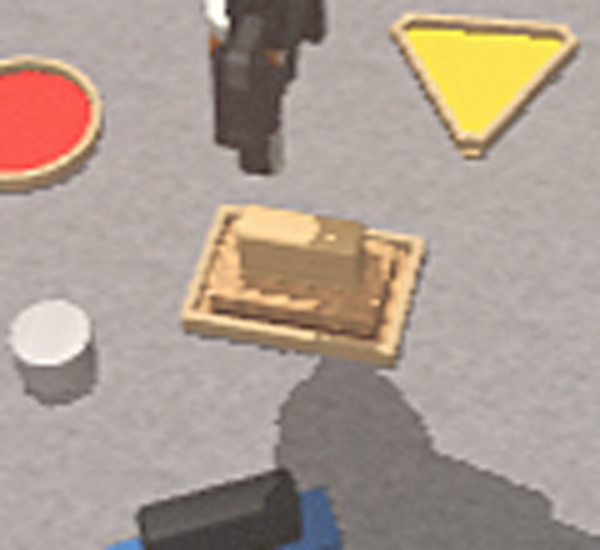

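The cork block sits flat and centred in its tray. Next is the blue block.

Emit:
{"fn": "servo_tool", "kwargs": {
  "commands": [
    [1,0,0,0,-1],
    [1,0,0,0,-1],
    [1,0,0,0,-0.92],
    [1,0,0,0,0],
    [1,-0.76,-0.41,0,0],
    [1,-0.76,-0.41,0,0],
    [1,-0.76,-0.41,0,0],
    [1,-0.76,-0.41,0,0],
    [1,-0.5,-0.3,0.4,0],
    [1,0,0,0,0]
  ]
}}

```text
time: 10.42
ee_pos: [0.3501, 0.2608, 0.1454]
tool_rot: [3.136, 0.004, -0.616]
wrist_force: [-0.5, -0.6, 0.5]
width: 0.0852
```

```bash
python3 go.py 351 270 110 -34.5
```

```text
t 10.43 pos [350.1 260.8 145.4] rpy [179.7   0.3 -35.3] w 0.0852 F [-0.5 -0.6  0.5]
units tool now: [-0.111 -0.205  0.884] spin -0.08
units after spin: [-0.112 -0.201  0.884]
q [-0.36  0.32 -0.49  2.1   0.21  0.77 -1.59]
```

Emit:
{"fn": "servo_tool", "kwargs": {
  "commands": [
    [1,-0.11,-0.2,0,-0.1],
    [1,0,0,0.5,0],
    [1,0,0,0.7,0],
    [1,0,0,0.4,0],
    [1,0,0,0,0]
  ]
}}

```text
time: 11.05
ee_pos: [0.3546, 0.2688, 0.0806]
tool_rot: [3.137, 0.002, -0.608]
wrist_force: [0.5, 0.2, -0.0]
width: 0.0853
```

```bash
python3 go.py 351 270 45 -34.5
```

```text
t 11.05 pos [354.6 268.8  80.6] rpy [ 1.797e+02  1.000e-01 -3.490e+01] w 0.0853 F [ 0.5  0.2 -0. ]
units tool now: [-0.09   0.023  0.891] spin -0.04
units after spin: [-0.092  0.027  0.891]
q [-0.42  0.43 -0.44  2.15  0.31  0.62 -1.69]
```

Emit:
{"fn": "servo_tool", "kwargs": {
  "commands": [
    [1,-0.08,0,0.4,0],
    [1,0,0,0.4,0],
    [1,0,0,0,0]
  ]
}}

```text
time: 11.42
ee_pos: [0.3545, 0.2709, 0.0503]
tool_rot: [3.14, 0.001, -0.613]
wrist_force: [-0.1, -0.9, -0.2]
width: 0.0852
```

```bash
python3 go.py 351 270 45 -34.5
```

```text
t 11.43 pos [354.5 270.9  50.3] rpy [179.9   0.  -35.1] w 0.0852 F [-0.1 -0.9 -0.2]
units tool now: [-0.059  0.069  0.132] spin -0.06
units after spin: [-0.06   0.069  0.132]
q [-0.46  0.48 -0.4   2.18  0.36  0.55 -1.74]
```

Emit:
{"fn": "servo_tool", "kwargs": {
  "commands": [
    [1,-0.06,0.07,0.13,-0.05],
    [1,0,0,0,0],
    [0,0,0,0,0],
    [0,0,0,0,0],
    [0,0,0,0,0],
    [0,0,0,0,0],
    [0,0,0,0,0],
    [0,0,0,0,0]
  ]
}}

```text
time: 12.42
ee_pos: [0.3522, 0.2707, 0.0473]
tool_rot: [-3.139, -0.001, -0.605]
wrist_force: [0.2, 1.0, 0.6]
width: 0.023
```

```bash
python3 go.py 351 270 45 -34.5
```

```text
t 12.43 pos [352.2 270.7  47.3] rpy [-179.9   -0.   -34.6] w 0.023 F [0.2 1.  0.6]
units tool now: [-0.015  0.032  0.056] spin -0.01
units after spin: [-0.015  0.032  0.057]
q [-0.47  0.48 -0.4   2.19  0.37  0.53 -1.74]
```

Emit:
{"fn": "servo_tool", "kwargs": {
  "commands": [
    [0,0,0,-0.5,0],
    [0,0,0,-0.8,0],
    [0,0,0,-0.8,0],
    [0,0,0,-0.8,0],
    [0,0,0,0,-1],
    [0,0,0,0,-1],
    [0,0,0,0,-1],
    [0,0,0,0,-1],
    [0,0,0,0,-1],
    [0,0,0,0,-1],
    [0,0,0,0,-1],
    [0,0,0,0,-1],
    [0,0,0,0,-1],
    [0,0,0,0,0]
  ]
}}

```text
time: 14.18
ee_pos: [0.3491, 0.2665, 0.164]
tool_rot: [-3.14, 0.007, 1.015]
wrist_force: [0.6, 0.1, -2.1]
width: 0.0234
```

```bash
python3 go.py 533 387 160 56.5
```

```text
t 14.18 pos [349.1 266.5 164. ] rpy [-179.9    0.4   58.2] w 0.0234 F [ 0.6  0.1 -2.1]
units tool now: [4.985 2.318 0.062] spin 0.17
units after spin: [5.05  2.171 0.1  ]
q [-0.07  0.38 -0.88  2.06  0.38  0.88 -0.15]
```

Emit:
{"fn": "servo_tool", "kwargs": {
  "commands": [
    [0,0,0,0,0.17],
    [0,0.84,0.36,0,0],
    [0,0.84,0.36,0,0],
    [0,0.84,0.36,0,0],
    [0,0.84,0.36,0,0],
    [0,0.84,0.36,0,0],
    [0,0.6,0.25,0,0],
    [0,0,0,0,0]
  ]
}}

```text
time: 15.18
ee_pos: [0.53, 0.3802, 0.1601]
tool_rot: [3.139, 0.012, 0.948]
wrist_force: [-0.8, -0.6, -3.2]
width: 0.0234
```

```bash
python3 go.py 533 387 100 56.5
```

```text
t 15.18 pos [530.  380.2 160.1] rpy [179.9   0.7  54.3] w 0.0234 F [-0.8 -0.6 -3.2]
units tool now: [ 0.2   -0.041  1.501] spin -0.22
units after spin: [ 0.183 -0.03   1.503]
q [-0.25  0.68 -0.74  1.55  0.49  1.12 -0.16]
```

Emit:
{"fn": "servo_tool", "kwargs": {
  "commands": [
    [0,0.18,-0.03,0,-0.22],
    [0,0,0,0.5,0],
    [0,0,0,0.6,0],
    [0,0,0,0.5,0],
    [0,0,0,0,0]
  ]
}}

```text
time: 15.8
ee_pos: [0.5298, 0.3845, 0.0907]
tool_rot: [3.14, 0.016, 0.986]
wrist_force: [-0.4, -0.2, -2.1]
width: 0.023
```

```bash
python3 go.py 533 387 60 56.5; python3 -c "
from h import *
im=robot.capture('side')
cv2.imwrite('pics/s4.png',cv2.resize(im[230:330,70:190],None,fx=5,fy=5,interpolation=cv2.INTER_CUBIC))"
```

```text
t 15.8 pos [529.8 384.5  90.7] rpy [179.9   0.9  56.5] w 0.023 F [-0.4 -0.2 -2.1]
units tool now: [0.108 0.03  0.767] spin 0.0
units after spin: [0.096 0.031 0.768]
q [-0.28  0.76 -0.7   1.6   0.56  1.01 -0.17]
```

View pics/s4.png

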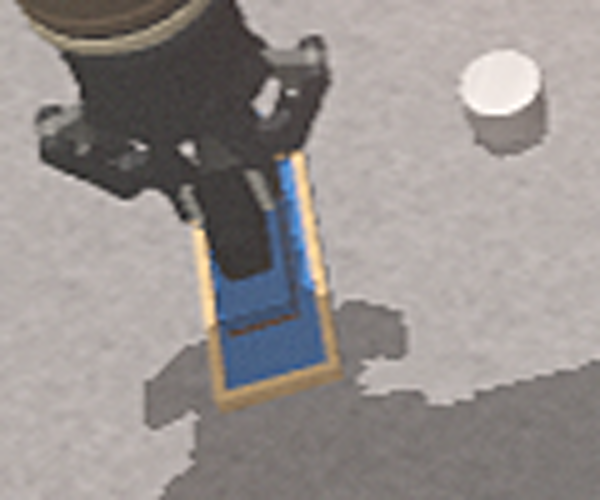

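The blue block is square above its tray. I correct the last few mm and lower it.

Emit:
{"fn": "servo_tool", "kwargs": {
  "commands": [
    [0,0.1,0.03,0.2,0],
    [0,0,0,0.4,0],
    [0,0,0,0,0]
  ]
}}

```text
time: 16.23
ee_pos: [0.5342, 0.3882, 0.0676]
tool_rot: [3.139, 0.012, 0.986]
wrist_force: [-0.0, -0.6, -1.9]
width: 0.0233
```

```bash
python3 go.py 533 387 51.5 56.5
```

```text
t 16.23 pos [534.2 388.2  67.6] rpy [179.8   0.7  56.5] w 0.0233 F [-0.  -0.6 -1.9]
units tool now: [-0.037 -0.011  0.402] spin -0.0
units after spin: [-0.042 -0.01   0.401]
q [-0.29  0.79 -0.69  1.6   0.58  0.98 -0.19]
```

Emit:
{"fn": "servo_tool", "kwargs": {
  "commands": [
    [0,-0.04,0,0.25,0],
    [0,0,0,0.15,0],
    [0,0,0,0,0],
    [1,0,0,0,0],
    [1,0,0,0,0],
    [1,0,0,0,0],
    [1,0,0,-0.5,0],
    [1,0,0,-0.8,0],
    [1,0,0,-0.8,0],
    [1,0,0,-0.8,0],
    [1,0,0,-0.8,0],
    [1,0,0,0,0]
  ]
}}

```text
time: 17.73
ee_pos: [0.534, 0.3906, 0.2123]
tool_rot: [3.138, 0.005, 0.987]
wrist_force: [0.5, 0.5, 0.3]
width: 0.0854
```

```bash
python3 go.py 670 -136.5 200 90; python3 -c "
from h import *
im=robot.capture('side')
cv2.imwrite('pics/s5.png',cv2.resize(im[230:330,70:190],None,fx=5,fy=5,interpolation=cv2.INTER_CUBIC))"
```

```text
t 17.73 pos [534.  390.6 212.3] rpy [179.8   0.3  56.6] w 0.0854 F [0.5 0.5 0.3]
units tool now: [-9.121 10.097  0.386] spin -3.34
units after spin: [-13.177   3.4     0.307]
q [-0.25  0.65 -0.76  1.47  0.47  1.21 -0.1 ]
```

View pics/s5.png

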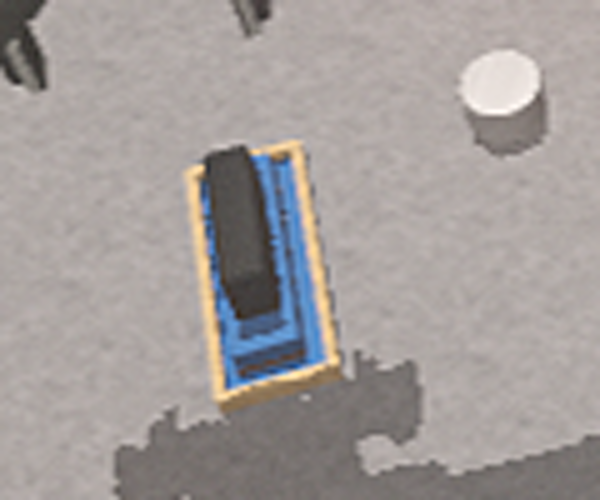

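The blue block is flat inside its tray. Next is the yellow delta: pick at yaw 50°, place turned by −61°.

```bash
python3 go.py 670 -136.5 200 50
```

```text
t 17.77 pos [533.7 389.8 210.7] rpy [179.8   0.4  56.6] w 0.0853 F [-0.  -0.2 -0.8]
units tool now: [-9.099 10.094  0.362] spin 0.66
units after spin: [-7.889 11.069  0.267]
q [-0.25  0.65 -0.76  1.48  0.47  1.21 -0.1 ]
```

Emit:
{"fn": "servo_tool", "kwargs": {
  "commands": [
    [1,0,0,0,0.66],
    [1,-0.6,0.85,0,0],
    [1,-0.6,0.85,0,0],
    [1,-0.6,0.85,0,0],
    [1,-0.6,0.85,0,0],
    [1,-0.6,0.85,0,0],
    [1,-0.6,0.85,0,0],
    [1,-0.6,0.85,0,0],
    [1,-0.6,0.85,0,0],
    [1,-0.6,0.85,0,0],
    [1,-0.6,0.85,0,0],
    [1,-0.6,0.85,0,0],
    [1,-0.6,0.85,0,0],
    [1,0,0,0,0]
  ]
}}

```text
time: 19.52
ee_pos: [0.6564, -0.1121, 0.2053]
tool_rot: [-3.135, 0.021, 0.871]
wrist_force: [-1.8, 0.6, 0.1]
width: 0.0854
```

```bash
python3 go.py 670 -136.5 120 50
```

```text
t 19.52 pos [ 656.4 -112.1  205.3] rpy [-179.6    1.2   49.9] w 0.0854 F [-1.8  0.6  0.1]
units tool now: [-0.202  0.668  2.133] spin -0.01
units after spin: [-0.247  0.653  2.132]
q [ 0.51  0.65 -0.71  1.46  0.44  1.21  0.61]
```

Emit:
{"fn": "servo_tool", "kwargs": {
  "commands": [
    [1,-0.22,0.65,0,0],
    [1,0,0,0.6,0],
    [1,0,0,0.8,0],
    [1,0,0,0.7,0],
    [1,0,0,0,0]
  ]
}}

```text
time: 20.15
ee_pos: [0.6669, -0.1335, 0.1172]
tool_rot: [-3.129, 0.021, 0.875]
wrist_force: [0.4, -0.5, -0.2]
width: 0.0857
```

```bash
python3 go.py 670 -136.5 45 50;  python3 -c "
from h import *
im=robot.capture('side')
cv2.imwrite('pics/s6.png',cv2.resize(im[90:190,160:280],None,fx=5,fy=5,interpolation=cv2.INTER_CUBIC))"
```

```text
t 20.15 pos [ 666.9 -133.5  117.2] rpy [-179.3    1.2   50.1] w 0.0857 F [ 0.4 -0.5 -0.2]
units tool now: [0.029 0.13  1.804] spin 0.01
units after spin: [-0.009  0.107  1.805]
q [ 0.51  0.75 -0.67  1.5   0.51  1.09  0.6 ]
```

View pics/s6.png

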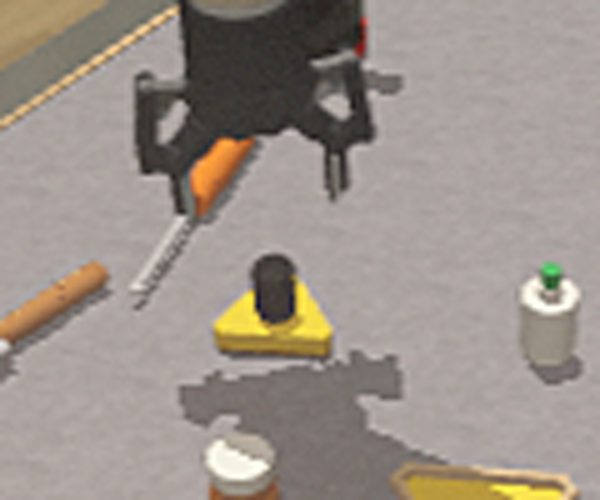

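The jaws straddle the delta's knob, whose top is at (215,142) in the side view. Nothing is in the way.

Emit:
{"fn": "servo_tool", "kwargs": {
  "commands": [
    [1,0,0.12,0.4,0],
    [1,0,0,0.5,0],
    [1,0,0,0.5,0],
    [1,0,0,0.2,0],
    [1,0,0,0,0]
  ]
}}

```text
time: 20.82
ee_pos: [0.6716, -0.1365, 0.0525]
tool_rot: [-3.133, 0.018, 0.875]
wrist_force: [-0.1, 0.3, 1.4]
width: 0.0852
```

```bash
python3 go.py 670 -136.5 45 50;  python3 -c "
from h import *
print(ray('side',(214.5,142),.056))"
```

```text
t 20.82 pos [ 671.6 -136.5   52.5] rpy [-179.5    1.    50.1] w 0.0852 F [-0.1  0.3  1.4]
units tool now: [-0.023 -0.03   0.188] spin 0.01
units after spin: [-0.026 -0.031  0.187]
q [ 0.49  0.83 -0.63  1.54  0.56  0.98  0.56]
[[ 0.67054325 -0.14106002]]
```

Emit:
{"fn": "servo_tool", "kwargs": {
  "commands": [
    [1,-0.04,0,0.18,0],
    [1,0,0,0,0],
    [0,0,0,0,0],
    [0,0,0,0,0],
    [0,0,0,0,0],
    [0,0,0,0,0],
    [0,0,0,0,0],
    [0,0,0,0,0]
  ]
}}

```text
time: 21.82
ee_pos: [0.6716, -0.1381, 0.047]
tool_rot: [-3.136, 0.017, 0.875]
wrist_force: [-0.8, -0.7, 1.3]
width: 0.0291
```

```bash
python3 go.py 670 -136.5 45 50;  python3 -c "
from h import *
im=robot.capture('side')
cv2.imwrite('pics/s7.png',cv2.resize(im[90:190,160:280],None,fx=5,fy=5,interpolation=cv2.INTER_CUBIC))"
```

```text
t 21.82 pos [ 671.6 -138.1   47. ] rpy [-179.7    1.    50.1] w 0.0291 F [-0.8 -0.7  1.3]
units tool now: [ 0.006 -0.055  0.051] spin 0.01
units after spin: [ 0.005 -0.056  0.051]
q [ 0.49  0.83 -0.63  1.54  0.57  0.97  0.56]
```

View pics/s7.png

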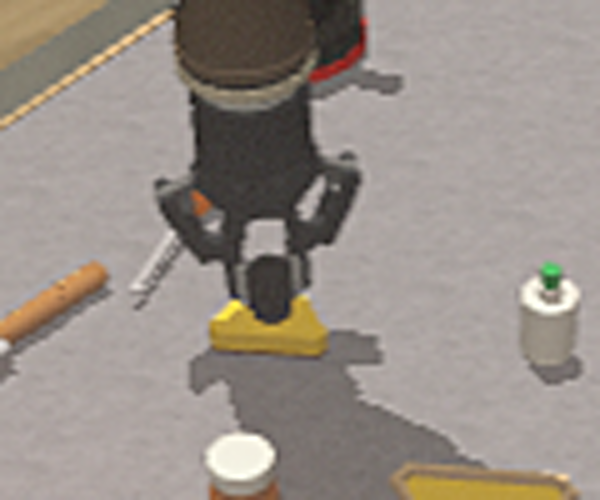

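Emit:
{"fn": "servo_tool", "kwargs": {
  "commands": [
    [0,0,0,-0.5,0],
    [0,0,0,-0.8,0],
    [0,0,0,-0.8,0],
    [0,0,0,-0.9,0],
    [0,0,0,-0.4,1],
    [0,0,0,0,1],
    [0,0,0,0,1],
    [0,0,0,0,1],
    [0,0,0,0,1],
    [0,0,0,0,1],
    [0,0,0,0,0.1],
    [0,0,0,0,0]
  ]
}}

```text
time: 23.38
ee_pos: [0.6746, -0.1329, 0.2018]
tool_rot: [3.135, 0.005, -0.214]
wrist_force: [0.4, 0.3, -1.4]
width: 0.0289
```

```bash
python3 go.py 450 -77.6 180 -11.3;  python3 -c "
from h import *
im=robot.capture('side')
cv2.imwrite('pics/s8.png',cv2.resize(im[60:220,140:300],None,fx=3.7,fy=3.7,interpolation=cv2.INTER_CUBIC))"
```

```text
t 23.38 pos [ 674.6 -132.9  201.8] rpy [179.6   0.3 -12.3] w 0.0289 F [ 0.4  0.3 -1.4]
units tool now: [-5.778 -0.16   0.573] spin -0.1
units after spin: [-5.777 -0.255  0.546]
q [ 0.38  0.62 -0.45  1.43  0.28  1.16 -0.32]
```

View pics/s8.png

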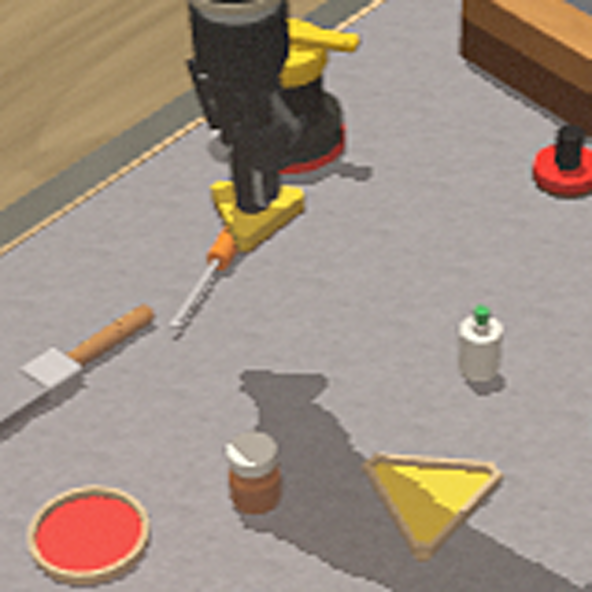

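The delta is held, with its orientation now close to the tray's. I move over the tray.

Emit:
{"fn": "servo_tool", "kwargs": {
  "commands": [
    [0,0,0,0,-0.1],
    [0,-0.8,-0.04,0,0],
    [0,-0.8,-0.04,0,0],
    [0,-0.8,-0.04,0,0],
    [0,-0.8,-0.04,0,0],
    [0,-0.8,-0.04,0,0],
    [0,-0.8,-0.04,0.3,0],
    [0,-0.7,0,0.4,0],
    [0,0,0,0,0]
  ]
}}

```text
time: 24.55
ee_pos: [0.4533, -0.0812, 0.174]
tool_rot: [3.135, 0.005, -0.176]
wrist_force: [0.4, 1.4, -1.2]
width: 0.0287
```

```bash
python3 go.py 450 -77.6 95 -11.3
```

```text
t 24.55 pos [453.3 -81.2 174. ] rpy [179.6   0.3 -10.1] w 0.0287 F [ 0.4  1.4 -1.2]
units tool now: [-0.088 -0.087  1.976] spin 0.12
units after spin: [-0.099 -0.073  1.976]
q [ 0.49  0.31 -0.54  2.02  0.22  0.87 -0.34]
```

Emit:
{"fn": "servo_tool", "kwargs": {
  "commands": [
    [0,-0.09,-0.07,0.3,0.12],
    [0,0,0,0.6,0],
    [0,0,0,0.6,0],
    [0,0,0,0.4,0],
    [0,0,0,0,0]
  ]
}}

```text
time: 25.18
ee_pos: [0.4543, -0.0775, 0.0953]
tool_rot: [3.137, -0.0, -0.197]
wrist_force: [-0.4, 0.3, -1.3]
width: 0.0288
```

```bash
python3 go.py 450 -77.6 65 -11.3;  python3 -c "
from h import *
im=robot.capture('side')
cv2.imwrite('pics/s9.png',cv2.resize(im[130:230,200:320],None,fx=5,fy=5,interpolation=cv2.INTER_CUBIC))"
```

```text
t 25.18 pos [454.3 -77.5  95.3] rpy [179.8  -0.  -11.3] w 0.0288 F [-0.4  0.3 -1.3]
units tool now: [-0.105  0.021  0.758] spin -0.0
units after spin: [-0.105  0.024  0.758]
q [ 0.43  0.43 -0.48  2.11  0.32  0.68 -0.46]
```

View pics/s9.png

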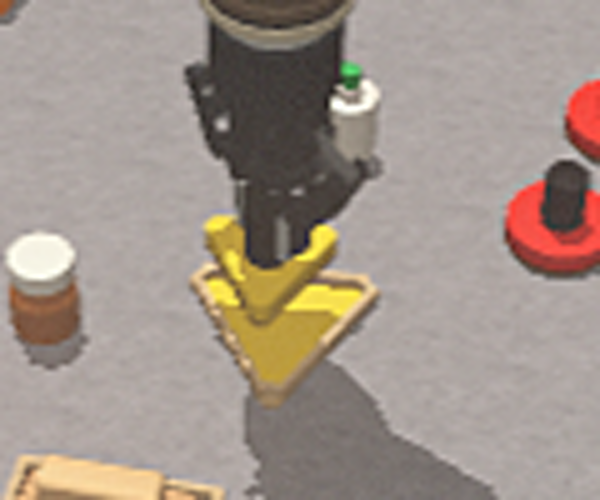

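Run:
```python
from meas import *
im=robot.capture('side')
U=im[168:240,232:282].copy()
# delta mask pixels: above tray; restrict rows
h=hull(im,(236,170,272,196),[YEL]); print(h.round(0).tolist())
m=mask(im,*YEL)
cv2.imwrite('pics/m9.png',cv2.resize(im[165:220,225:285],None,fx=10,fy=10,interpolation=cv2.INTER_NEAREST))
```

```text
[[271.0, 189.0], [265.0, 195.0], [246.0, 195.0], [243.0, 190.0], [241.0, 186.0], [241.0, 176.0], [241.0, 174.0], [242.0, 173.0], [244.0, 173.0], [264.0, 175.0], [265.0, 175.0], [265.0, 175.0], [266.0, 176.0], [271.0, 187.0]]
```

View pics/m9.png

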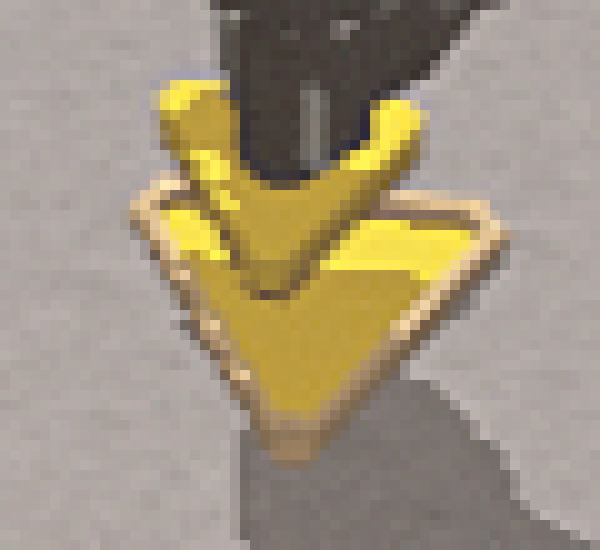

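Run:
```python
from h import *
p=ray('side',[(241.7,173.3),(266.0,175.3),(252,189.8)],.0663)*1000
c=p.mean(0);d=p-c
print(p.round(1),c.round(1),np.degrees(np.arctan2(d[:,1],d[:,0])).round(1),np.hypot(*d.T).round(1))
```

```text
[[ 502.   -74.1]
 [ 438.5 -113. ]
 [ 435.6  -39.2]] [458.7 -75.4] [   1.8 -118.3  122.5] [43.3 42.7 43. ]
```

The delta's corners from the side view are at 1.8°, −118° and 122°, which match the tray. It is about 6 mm off in x, so I correct that as I lower it.

Emit:
{"fn": "servo_tool", "kwargs": {
  "commands": [
    [0,-0.14,0.05,0,0],
    [0,0,0,0.3,0],
    [0,0,0,0.3,0],
    [0,0,0,0,0]
  ]
}}

```text
time: 25.78
ee_pos: [0.4499, -0.0788, 0.0722]
tool_rot: [3.137, -0.005, -0.198]
wrist_force: [-0.5, 0.1, -1.6]
width: 0.029
```

```bash
python3 go.py 449 -78 51 -11.3;  python3 -c "
from h import *
im=robot.capture('side')
cv2.imwrite('pics/m10.png',cv2.resize(im[165:220,225:285],None,fx=10,fy=10,interpolation=cv2.INTER_NEAREST))"
```

```text
t 25.77 pos [449.9 -78.8  72.2] rpy [179.8  -0.3 -11.3] w 0.029 F [-0.5  0.1 -1.6]
units tool now: [-0.028 -0.018  0.531] spin -0.0
units after spin: [-0.025 -0.016  0.531]
q [ 0.41  0.46 -0.45  2.14  0.36  0.61 -0.5 ]
```

View pics/m10.png

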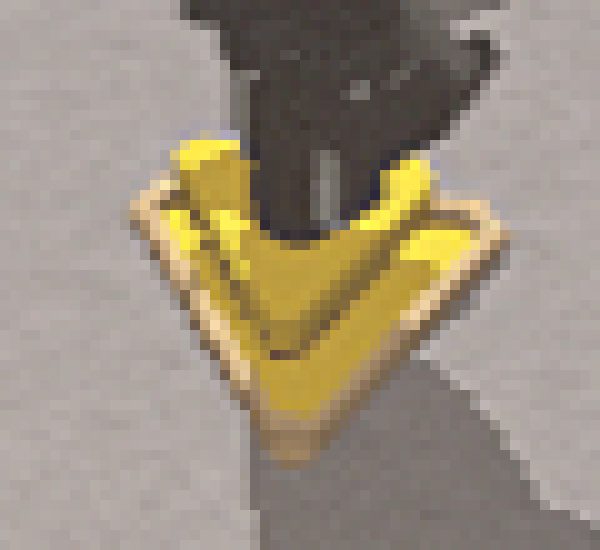

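Run:
```python
from h import *
p=ray('side',[(242.5,179.3),(267.2,181.0)],.0432)*1000
print(p.round(1)); 
a=np.radians([2.3,-117.7]); print((p-43.5*np.c_[np.cos(a),np.sin(a)]).round(1))
print(ray('side',[(253,200)],.0252)*1000)
```

```text
[[ 498.3  -73. ]
 [ 433.8 -114.3]]
[[454.8 -74.8]
 [454.  -75.7]]
[[430.46964273 -38.08849388]]
```

Emit:
{"fn": "servo_tool", "kwargs": {
  "commands": [
    [0,-0.05,0.05,0.2,0],
    [0,0,0,0.25,0],
    [0,0,0,0.08,0],
    [0,0,0,0,0]
  ]
}}

```text
time: 26.32
ee_pos: [0.4487, -0.0811, 0.0507]
tool_rot: [3.137, -0.007, -0.198]
wrist_force: [-2.4, 0.7, 9.4]
width: 0.0291
```

```bash
python3 go.py 449 -78 51 -11.3;  python3 -c "
from h import *
im=robot.capture('side')
cv2.imwrite('pics/m11.png',cv2.resize(im[165:220,225:285],None,fx=10,fy=10,interpolation=cv2.INTER_NEAREST))"
```

```text
t 26.32 pos [448.7 -81.1  50.7] rpy [179.7  -0.4 -11.4] w 0.0291 F [-2.4  0.7  9.4]
units tool now: [-0.008 -0.077 -0.009] spin -0.01
units after spin: [-0.007 -0.077 -0.009]
q [ 0.39  0.49 -0.43  2.16  0.39  0.56 -0.53]
```

View pics/m11.png

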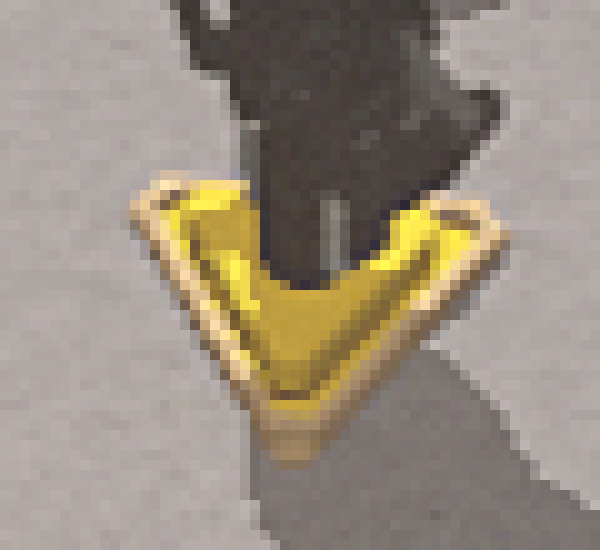

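The delta is inside the rim and touching the floor (contact force about 9 N). I release it.

Emit:
{"fn": "servo_tool", "kwargs": {
  "commands": [
    [1,0,0,0,0],
    [1,0,0,0,0],
    [1,0,0,0,0],
    [1,0,0,-0.5,0],
    [1,0,0,-0.8,0],
    [1,0,0,-0.8,0],
    [1,0,0,-0.8,0],
    [1,0,0,-0.8,0],
    [1,0,0,0,0]
  ]
}}

```text
time: 27.5
ee_pos: [0.4477, -0.0798, 0.2026]
tool_rot: [3.137, -0.007, -0.198]
wrist_force: [-0.4, -0.3, 0.3]
width: 0.0854
```

```bash
python3 go.py 353.5 -252.5 150 -11.3;  python3 -c "
from h import *
im=robot.capture('side')
cv2.imwrite('pics/m12.png',cv2.resize(im[130:230,200:340],None,fx=5,fy=5,interpolation=cv2.INTER_CUBIC))"
```

```text
t 27.5 pos [447.7 -79.8 202.6] rpy [179.8  -0.4 -11.3] w 0.0854 F [-0.4 -0.3  0.3]
units tool now: [-1.469  4.69   1.325] spin -0.0
units after spin: [-1.462  4.695  1.315]
q [ 0.52  0.26 -0.56  2.    0.18  0.92 -0.33]
```

View pics/m12.png

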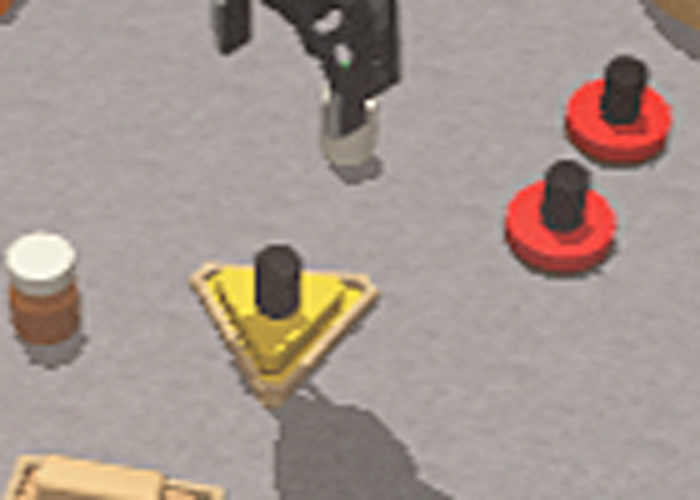

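The delta is flat and centred in its tray. Now the red pad nearest the yellow tray, in the crop at (560,215).

Emit:
{"fn": "servo_tool", "kwargs": {
  "commands": [
    [1,-0.25,0.78,0,0],
    [1,-0.25,0.78,0,0],
    [1,-0.25,0.78,0,0],
    [1,-0.25,0.78,0,0],
    [1,-0.25,0.78,0.3,0],
    [1,-0.2,0.65,0.6,0],
    [1,0,0,0,0]
  ]
}}

```text
time: 28.42
ee_pos: [0.3475, -0.2506, 0.1579]
tool_rot: [3.14, 0.006, -0.196]
wrist_force: [-0.6, 1.0, 1.1]
width: 0.0854
```

```bash
python3 go.py 353.5 -252.5 120 -11.3
```

```text
t 28.43 pos [ 347.5 -250.6  157.9] rpy [179.9   0.3 -11.2] w 0.0854 F [-0.6  1.   1.1]
units tool now: [0.161 0.016 0.947] spin 0.01
units after spin: [0.156 0.017 0.948]
q [ 0.87  0.27 -0.44  2.11  0.17  0.79  0.13]
```

Emit:
{"fn": "servo_tool", "kwargs": {
  "commands": [
    [1,0.1,0,0.4,0],
    [1,0,0,0.6,0],
    [1,0,0,0.6,0],
    [1,0,0,0.4,0],
    [1,0,0,0,0]
  ]
}}

```text
time: 29.05
ee_pos: [0.3525, -0.2475, 0.0746]
tool_rot: [-3.14, 0.007, -0.193]
wrist_force: [1.1, 0.5, 0.3]
width: 0.0853
```

```bash
python3 go.py 353.5 -252.5 46 -11.3
```

```text
t 29.05 pos [ 352.5 -247.5   74.6] rpy [-179.9    0.4  -11. ] w 0.0853 F [1.1 0.5 0.3]
units tool now: [0.052 0.119 0.715] spin 0.03
units after spin: [0.048 0.118 0.715]
q [ 0.8   0.42 -0.39  2.19  0.28  0.59  0.01]
```

Emit:
{"fn": "servo_tool", "kwargs": {
  "commands": [
    [1,0.05,0.12,0.3,0],
    [1,0,0,0.3,0],
    [1,0,0,0.08,0],
    [1,0,0,0,0]
  ]
}}

```text
time: 29.55
ee_pos: [0.3546, -0.2527, 0.0466]
tool_rot: [-3.14, 0.006, -0.192]
wrist_force: [0.7, 0.7, 0.6]
width: 0.0853
```

```bash
python3 go.py 353.5 -252.5 46 -11.3
```

```text
t 29.55 pos [ 354.6 -252.7   46.6] rpy [-179.9    0.3  -11. ] w 0.0853 F [0.7 0.7 0.6]
units tool now: [-0.028  0.001  0.015] spin 0.03
units after spin: [-0.028  0.001  0.015]
q [ 0.77  0.47 -0.35  2.2   0.33  0.52 -0.02]
```

Emit:
{"fn": "servo_tool", "kwargs": {
  "commands": [
    [0,0,0,0,0],
    [0,0,0,0,0],
    [0,0,0,0,0],
    [0,0,0,0,0],
    [0,0,0,0,0],
    [0,0,0,0,0],
    [0,0,0,-0.5,0],
    [0,0,0,-0.8,0],
    [0,0,0,-0.8,0],
    [0,0,0,-0.8,0],
    [0,0,0,-0.8,0],
    [0,0,0,0,0]
  ]
}}

```text
time: 31.05
ee_pos: [0.3547, -0.2526, 0.199]
tool_rot: [-3.14, 0.007, -0.192]
wrist_force: [-0.1, -0.1, -2.6]
width: 0.0291
```

```bash
python3 go.py 643.5 128.5 195 -11.3;  python3 -c "
from h import *
im=robot.capture('side')
cv2.imwrite('pics/s13.png',im)"
```

```text
t 31.05 pos [ 354.7 -252.6  199. ] rpy [-179.9    0.4  -11. ] w 0.0291 F [-0.1 -0.1 -2.6]
units tool now: [  5.274 -10.728   0.084] spin 0.03
units after spin: [  5.215 -10.757   0.099]
q [ 0.9   0.23 -0.47  2.04  0.13  0.9   0.16]
```

View pics/s13.png

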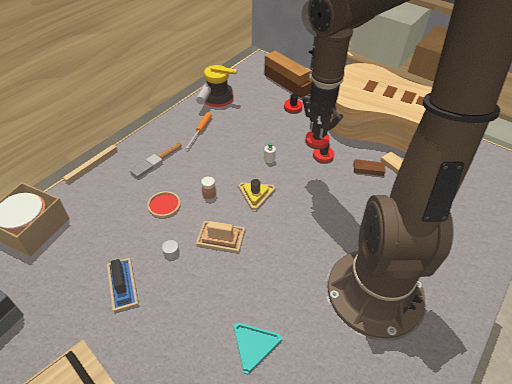

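The red pad is held, at (317,139). The other two red pads at (323,155) and (293,105) are untouched. I carry it over at an underside height of about 150 mm.

Emit:
{"fn": "servo_tool", "kwargs": {
  "commands": [
    [0,0.2,-0.4,0,0],
    [0,0.4,-0.82,0,0],
    [0,0.4,-0.82,0,0],
    [0,0.4,-0.82,0,0],
    [0,0.4,-0.82,0,0],
    [0,0.4,-0.82,0,0],
    [0,0.4,-0.82,0,0],
    [0,0.4,-0.82,0,0],
    [0,0.4,-0.82,0,0],
    [0,0.4,-0.82,0,0],
    [0,0.4,-0.82,0,0],
    [0,0.4,-0.82,0,0],
    [0,0.4,-0.82,0,0],
    [0,0,0,0,0]
  ]
}}

```text
time: 32.85
ee_pos: [0.6258, 0.1219, 0.1702]
tool_rot: [3.14, 0.042, -0.195]
wrist_force: [-1.1, 1.3, -1.6]
width: 0.0288
```

```bash
python3 go.py 643.5 128.5 120 -11.3
```

```text
t 32.85 pos [625.8 121.9 170.2] rpy [179.9   2.4 -11.2] w 0.0288 F [-1.1  1.3 -1.6]
units tool now: [ 0.455 -0.249  1.236] spin 0.01
units after spin: [ 0.402 -0.248  1.255]
q [ 0.07  0.61 -0.52  1.56  0.3   1.09 -0.72]
```

Emit:
{"fn": "servo_tool", "kwargs": {
  "commands": [
    [0,0.4,-0.24,0,0],
    [0,0,0,0.4,0],
    [0,0,0,0.5,0],
    [0,0,0,0.4,0],
    [0,0,0,0,0]
  ]
}}

```text
time: 33.48
ee_pos: [0.6354, 0.1239, 0.1076]
tool_rot: [3.133, 0.053, -0.197]
wrist_force: [-0.4, 0.9, -0.9]
width: 0.0286
```

```bash
python3 go.py 643.5 128.5 75 -11.3;  python3 -c "
from h import *
im=robot.capture('side')
cv2.imwrite('pics/s14.png',cv2.resize(im[150:250,110:250],None,fx=5,fy=5,interpolation=cv2.INTER_CUBIC))"
```

```text
t 33.48 pos [635.4 123.9 107.6] rpy [179.5   3.  -11.3] w 0.0286 F [-0.4  0.9 -0.9]
units tool now: [ 0.219 -0.158  0.802] spin 0.0
units after spin: [ 0.176 -0.151  0.814]
q [ 0.04  0.69 -0.49  1.58  0.34  1.01 -0.75]
```

View pics/s14.png

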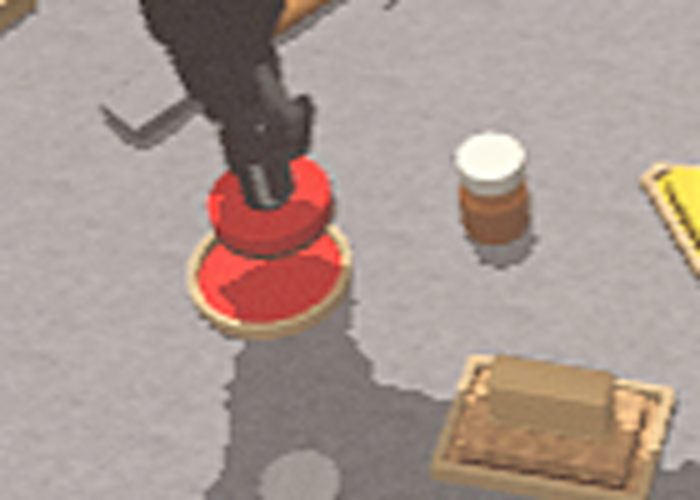

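Emit:
{"fn": "servo_tool", "kwargs": {
  "commands": [
    [0,0.25,-0.14,0,0],
    [0,0,0,0.3,0],
    [0,0,0,0.3,0],
    [0,0,0,0,0]
  ]
}}

```text
time: 34.02
ee_pos: [0.6473, 0.1281, 0.0837]
tool_rot: [3.134, 0.049, -0.197]
wrist_force: [0.2, -0.6, -2.0]
width: 0.0289
```

```bash
python3 go.py 645 128.5 52 -11.3
```

```text
t 34.02 pos [647.3 128.1  83.7] rpy [179.6   2.8 -11.3] w 0.0289 F [ 0.2 -0.6 -2. ]
units tool now: [-0.019 -0.004  0.794] spin 0.0
units after spin: [-0.058  0.002  0.792]
q [ 0.03  0.73 -0.48  1.57  0.36  0.98 -0.76]
```

Emit:
{"fn": "servo_tool", "kwargs": {
  "commands": [
    [0,0,0,0.3,0],
    [0,0,0,0.3,0],
    [0,0,0,0,0]
  ]
}}

```text
time: 34.4
ee_pos: [0.6456, 0.1281, 0.0578]
tool_rot: [3.134, 0.05, -0.197]
wrist_force: [-0.2, 0.1, -0.9]
width: 0.0288
```

```bash
python3 go.py 645 128.5 51.5 -11.3;  python3 -c "
from h import *
im=robot.capture('side')
cv2.imwrite('pics/s15.png',cv2.resize(im[150:250,110:250],None,fx=5,fy=5,interpolation=cv2.INTER_CUBIC))"
```

```text
t 34.4 pos [645.6 128.1  57.8] rpy [179.6   2.8 -11.3] w 0.0288 F [-0.2  0.1 -0.9]
units tool now: [-0.01  -0.007  0.158] spin 0.0
units after spin: [-0.018 -0.006  0.157]
q [ 0.02  0.76 -0.47  1.59  0.37  0.93 -0.77]
```

View pics/s15.png

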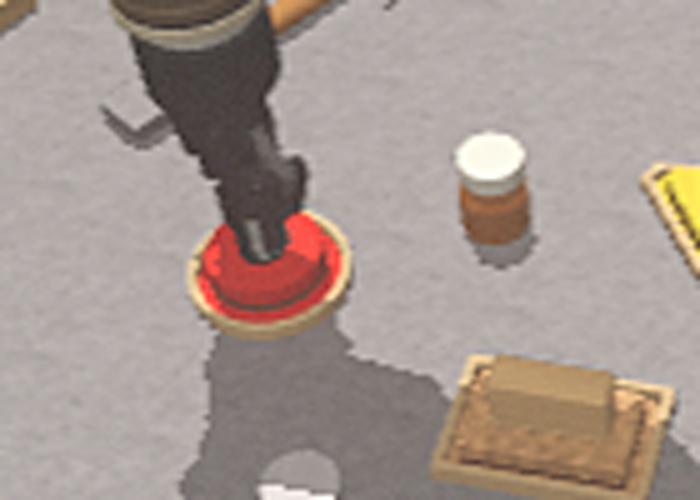

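The pad is centred over the felt inside the rim. I lower the last 5 mm and release.

Emit:
{"fn": "servo_tool", "kwargs": {
  "commands": [
    [0,0,0,0.12,0],
    [0,0,0,0,0],
    [1,0,0,0,0],
    [1,0,0,0,0],
    [1,0,0,0,0],
    [1,0,0,-0.5,0],
    [1,0,0,-0.8,0],
    [1,0,0,-0.8,0],
    [1,0,0,-0.8,0],
    [1,0,0,-0.8,0],
    [1,0,0,-0.6,0],
    [1,0,0,0,0]
  ]
}}

```text
time: 35.95
ee_pos: [0.656, 0.1294, 0.2423]
tool_rot: [3.14, 0.04, -0.196]
wrist_force: [-0.2, -0.3, -1.0]
width: 0.0851
```

Emit:
{"fn": "servo_tool", "kwargs": {
  "commands": [
    [1,0.2,0.8,0,0],
    [1,0.2,0.9,0,0],
    [1,0.2,0.9,0,0],
    [1,0.2,0.9,0,0],
    [1,0.2,0.9,0,0],
    [1,0.2,0.9,0,0],
    [1,0,0.9,0,0],
    [1,0,0.9,0,0],
    [1,0,0.9,0,0],
    [1,0,0,0,0]
  ]
}}

```text
time: 37.2
ee_pos: [0.637, -0.2029, 0.239]
tool_rot: [3.141, 0.046, -0.192]
wrist_force: [-0.4, -0.0, -0.6]
width: 0.0853
```

```bash
python3 go.py 643 128 51.5 -11.3;  python3 - <<'E'
from meas import *
for n in ('top','side'): cv2.imwrite(f'pics/{n}_f.png',robot.capture(n))
im=cv2.imread('pics/top_f.png')
cv2.imwrite('pics/tf.png',cv2.resize(im[110:260,90:330],None,fx=3.2,fy=3.2,interpolation=cv2.INTER_CUBIC))
im=cv2.imread('pics/side_f.png')
cv2.imwrite('pics/sf.png',cv2.resize(im[130:320,90:330],None,fx=3.1,fy=3.1,interpolation=cv2.INTER_CUBIC))
E
```

```text
t 37.2 pos [ 637.  -202.9  239. ] rpy [179.9   2.6 -11. ] w 0.0853 F [-0.4 -0.  -0.6]
units tool now: [-1.217 -8.154  4.741] spin 0.03
units after spin: [-1.475 -8.142  4.688]
q [ 0.52  0.59 -0.49  1.39  0.27  1.27 -0.18]
```

View pics/tf.png

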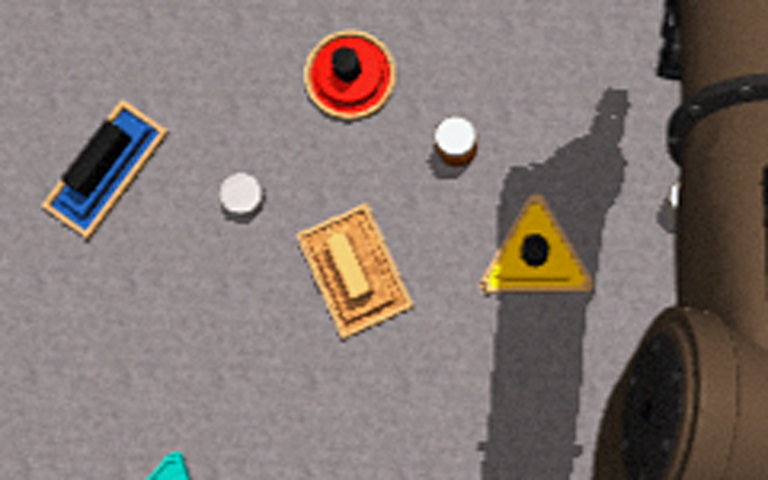

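View pics/sf.png

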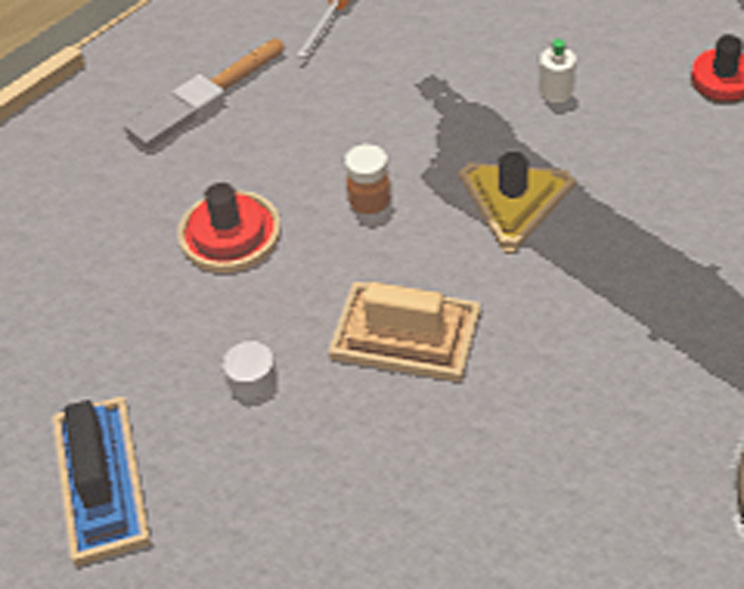

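All four look flat in their trays, and the jar and glue bottle are standing. I check the numbers before handing in.

Run:
```python
from meas import *
im=cv2.imread('pics/top_f.png')
f=lambda x,y:(x/3.2+90-.34,y/3.2+110-.34)
print("knob tops z=.06: delta",ray('top',f(535,247),.056)*1000,"red",ray('top',f(345,62),.058)*1000,"cork bar",ray('top',f(348,264),.058)*1000,"blue bar",ray('top',f(97,158),.058)*1000)
a,b=cv2.imread('pics/side0.png'),cv2.imread('pics/side_f.png')
for n,(x,y,w,h) in dict(jar=(200,175,18,25),glue=(262,142,15,22)).items():
    r=cv2.matchTemplate(b[y-8:y+h+8,x-8:x+w+8],a[y:y+h,x:x+w],cv2.TM_CCOEFF_NORMED); print(n,cv2.minMaxLoc(r)[1],np.array(cv2.minMaxLoc(r)[3])-8)
```

```text
knob tops z=.06: delta [[451.8764059  -76.43178252]] red [[642.23627829 127.52233284]] cork bar [[428.67500636 115.32580388]] blue bar [[532.65675476 380.17958964]]
jar 0.9989120960235596 [0 0]
glue 0.9980970621109009 [0 0]
```

Run:
```python
from meas import *
def proj(n,p):
    i=robot.camera_info(n);K=i["camera_matrix"];T=i["T"]
    c=T[:3,:3].T@(np.array(p)-T[:3,3]); return np.array([K[0,0]*c[0]/-c[2]+K[0,2],K[1,1]*-c[1]/-c[2]+K[1,2]])
b=cv2.imread('pics/side_f.png'); 
for z in (.004,.022,.060): print("side",z,proj('side',(.6435,.1285,z)).round(1),"top",proj('top',(.6435,.1285,z)).round(1))
cv2.imwrite('pics/redz.png',cv2.resize(b[180:225,140:190],None,fx=11,fy=11,interpolation=cv2.INTER_CUBIC))
t=cv2.imread('pics/top_f.png')
cv2.imwrite('pics/redt.png',cv2.resize(t[112:155,175:220],None,fx=11,fy=11,interpolation=cv2.INTER_CUBIC))
for c,im,bx in(('side',b,(142,180,188,220)),('top',t,(175,112,220,155))):
    h=hull(im,bx,[BLK]); print(c,h.min(0),h.max(0))
```

```text
side 0.004 [163.9 204.7] top [199.1 133.2]
side 0.022 [163.  200.8] top [198.5 131.7]
side 0.06 [161.  192.3] top [197.1 128.5]Traceback (most recent call last):
  File "<stdin>", line 11, in <module>
  File "meas.py", line 12, in hull
    return cv2.convexHull(np.vstack([pts(k) for k in ks]).astype(np.float32)).reshape(-1,2)+[x0,y0]
                          ~~~~~~~~~^^^^^^^^^^^^^^^^^^^^^^
    return _nx.concatenate(arrs, 0, dtype=dtype, casting=casting)
           ~~~~~~~~~~~~~~~^^^^^^^^^^^^^^^^^^^^^^^^^^^^^^^^^^^^^^^
ValueError: need at least one array to concatenate
```

View pics/redz.png

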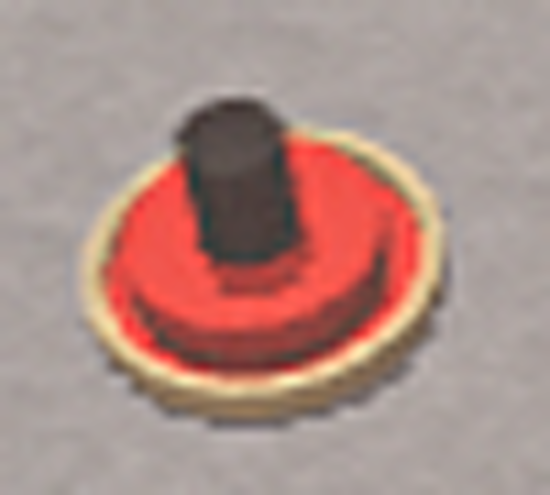

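View pics/redt.png

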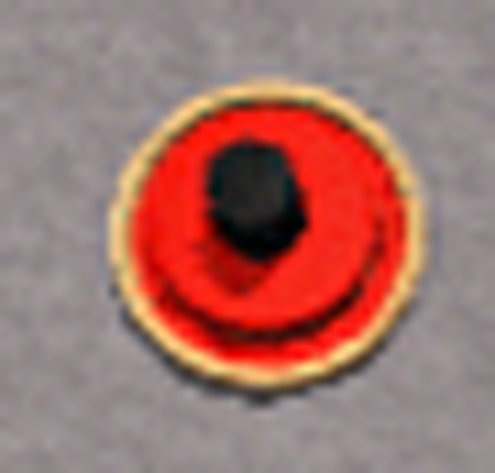

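The red knob's top is at (161.1,192.7) in the side view. An upright pad at the tray's centre projects to (161.0,192.3), so it sits flat and centred.

```bash
python3 -c "
from plant import robot
print(robot.sign_off())"
```

```text
the job is handed in; nothing more can be done
None
```

I put all four sanding tools back in their matching trays, released them, and handed the job in at about 37 s of the 112 s allowed. The sign-off gives no verdict, so what follows is from my own checks.

- **Red pad:** I took the one farthest to the robot's left. The other two red pads and the turquoise tray were left alone.
- **Last pictures, from both cameras:** every tool lies inside its rim and looks flat.
- **Centres:** from grip positions read off the top view, the cork block, red pad and yellow delta are within about 3 mm of their tray centres.
- **Tilt of the red pad:** the gripper was tilted about 3° when it let go. Afterwards the knob's position in the side view matched an upright, centred pad to within half a pixel.
- **Jar and glue bottle:** the before and after side views match with no shift.
- **Gripper:** it ended open, well above everything and touching nothing.

One check disagreed: my rough reading of the blue block's bar came out about 7 mm from the tray centre. I think most of that is the bar's visible side face skewing the reading. The pictures show the block inside the rim, and 7 mm would still be within the 15 mm limit.

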